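# Gauge a lens with the lens clock

### The job

Lift the lens clock (the round dial gauge with three pins pointing down) out of its fork stand and set it on the tilted lens on the spring mount: centre pin inside the small ring at the middle of the lens, clock square to the lens face there, and its row of three pins along the line drawn across the lens. Press lightly, so that the lens sinks about half of its 8 mm spring travel, and finish still holding the clock there; do not let go. Nothing but the clock may touch the lens and its mount, never press hard, and leave the other things where they lie.

Things in the scene. Friction and masses are not known exactly. Their poses are not given: they have to be found in the camera images.
- lens_clock: loose grey dial gauge, 84-170 g: round case 51 mm across, 16 thick, three parallel pins out of its rim. +x along the pins (down at the start), z out of the dial, pin row along y. Origin on the back face (z=0; dial face z=16). Case centre x=-9, edge away from the pins x=-34.5; pins at z=7: centre ends x=34, outer two (y=+-9) x=33 mm. Grip from above across its thickness. Dial faces robot side
- clock_tip (a point): the end of the clock's centre pin (5 mm thick); axes as lens_clock
- clock_stand: fixed stand, yaw varies: base 64x84x8 mm, two grey fork posts 16 mm wide at y=+-22 mm. Origin mid underside, z up. Their slot is 19 mm wide in x (the clock's thickness direction), open at the top; prongs end 52 mm above the worktop. The clock's case rests in it, centre 60 mm and top edge 85.5 mm above the worktop, pins hanging between the posts; lift straight up 40 mm or more to clear
- lens_mount: fixed mount: dark steel base 100 x 80 x 8 mm with a block and a short aluminium barrel leaning 20 degrees toward its own -x; origin at the centre of the underside, z up; its yaw varies. On the barrel a sprung black pad carries a white convex lens 63 mm in diameter.
- lens_mark (a point): the middle of the lens's top face, inside a drawn black ring 10 mm in diameter; 74 mm above the worktop, 15 mm to -x of the mount origin. Axes: z is the outward lens normal there (leaning 20 degrees from vertical toward the mount's -x), y runs along the drawn line across the lens (level), x up the slope. The lens is convex with 100 mm radius. The point moves with the lens as it is pressed.
- lens_pad (a joint): how far the lens is pressed in along its own normal, m: 0 = out (start), 0.008 = bottomed. A spring resists with about 0.6 N at the start and 1 N more per mm (about 4.6 N half way). Its direction is straight against lens_mark's z.
- spare_lens: bystander: clear uncut lens blank, 63 mm in diameter, 9 mm high, lying on the worktop; origin at the underside
- eye_loupe: bystander: black eye loupe, 34 mm in diameter and high, standing; origin at the underside
- wood_driver: bystander: screwdriver with a wooden handle, 19 x 165 x 19 mm, lying; origin at the underside
- white_carton: bystander: small white carton, 51 x 66 x 28 mm; origin at the underside

How it is judged:
By the outcome, as a careful person would: the job done as asked, in the order asked, and still so for the second after the job is handed in, while the arm keeps its last pose, push and grip.
It also fails if it takes over 35 s, if anything falls off the work surface, if the arm or the gripper's body presses on something with over 40 N, if the wrist force passes 120 N, or if a joint passes its speed limit or range.

### The arm

A 6-joint arm with a two-finger parallel gripper is mounted at the origin on a cart in front of the work surface, level with it; the furniture and walls round the work are solid. World frame = base frame: x ahead of the robot, y to its left, z up, the work surface at z = 0. Lengths are in m, angles in rad, forces in N, time in s.
With the tool pointing down it reaches from about 0.35 to 0.85 m from the base axis. Payload 8.1 kg.
Tool frame: the origin (TCP) lies on the mounting face of the last link; the fingertips stand 186 mm ahead of it and the grasp point (between the pads) lies 167 mm ahead of it (robot.finger_overhang is the distance from the TCP to the fingertips, in m); z points along the fingers, y is the line along which they close (so a half turn about z gives the same grasp; the last joint's range is limited). The gripper opens to 93 mm and grips with 3 to 60 N. Pads are 15 mm wide; open, the fingers measure 128 mm over their backs; the gripper's body (75 mm by 188 mm) begins 65 mm behind the grasp point.
Start: joints at [-1.389, 0.13, 1.488, -0, 1.523, -0.085], TCP at [0.158, -0.579, 0.405] pointing down, gripper open.
Joint ranges: [-2.96, 2.96], [-0.89, 2.26], [0.02, 2.5], [-1.34, 4.48], [0, 2.73], [-2.66, 2.66]. Speed limits (rad/s): [2.39, 2.39, 2.79, 3.14, 3.14, 3.14].

### API

Orientations are given as a rotation vector (axis times angle).
In Python, from plant import readout, read_camera, get_calibration, job, robot gives the robot as it stands.
- The arm moves only by the shell command python3 -m handwheel 'ROWS' [FORCE]. ROWS is JSON, a list of rows, each a list of 5 numbers: the shift along the world's x, y, z in cm, then the turn about the world's z in rad, then the closure, from 0 (fully open) to 1 (shut). In form: [[tx, ty, tz, spin, gripper], ...]. A call has 1 to 10 rows; each row shifts and turns the commanded pose from where the row before left it; what a row does not reach is not made up. A row lasts 1/8 s, in which the tool goes at most 62.5 mm and 10.7 degrees, less where a joint would pass 70% of its speed; a pose out of reach is approached as far as the arm can. A call is refused whole if a number of a shift passes 6.25 or a number of a turn 0.188, either way. A call with a gripper value outside its range is refused whole. The fingers move at their own pace and stop on an object; FORCE is the grip in N (left out, the last holds). Time passes only in rows, so rows that do not move let the fingers close. It gives the time, the measured TCP pose, the force, the opening and the grip force at its end, in the units of the state.
- readout.read_state(): the state, without advancing time (a new reading comes with each control period).
- read_camera(name): name is "side" or "top"; returns the picture (480x640x3 uint8, red, green, blue); there is no depth.
- get_calibration(name): a dict with "fovy" (degrees; the focal length in pixels is half the picture's height over the tangent of half this angle, whatever the lens; pixels are square), "cx", "cy" (the principal point, pixels), "dist_coeffs" ([k1, k2, p1, p2, k3] as OpenCV has them; the pictures are not rectified), "pose" (4x4, takes a point from camera to world coordinates). Camera axes: x right, y down, z forward; pixel columns grow to the right and rows downward; lengths in m; the calibration is good to about 2 mm. A picture is of the moment at which its call begins. get_calibration takes no time and is no camera call.
- job.close_job(): hands the job in; it is judged then, once.
The state is a dict: "t": time; "q": joint angles; "dq": joint speeds; "joint_torque": joint torques, N m; "tool_pos": TCP position; "orientation": TCP orientation; "force": force on the tool from outside, world axes, zero at the start; "wrist_torque": the same for the moment, N m; "opening": finger opening in m; "gripper_force": force on a finger pad.
Only numpy, scipy, OpenCV 4.12 (cv2) and the standard library are available. Lean on these libraries where they do the work, as an engineer would, in place of code of your own. Each camera call takes 0.05 s, during which the arm holds its last target. There are 200 camera calls.

## Working session

There is one attempt and no reset: what is moved stays moved. The work goes in short steps, Python scripts to look and compute and a shell command to move; the robot and the scene stay as the last step left them, time stands still between calls to the robot, and variables do not carry over. Pictures are saved under pics/ and viewed, at most 10 in all, crops included, and the job is handed in when it is done.

```bash
ls; mkdir -p pics
cat > h.py <<'E'
import numpy as np, cv2
from plant import readout, read_camera, get_calibration, job, robot
def K(c):
    f=240/np.tan(np.radians(c["fovy"])/2); return np.array([[f,0,c["cx"]],[0,f,c["cy"]],[0,0,1.]])
def ray(name,uv):
    c=get_calibration(name); p=cv2.undistortPoints(np.array(uv,float).reshape(-1,1,2),K(c),np.array(c["dist_coeffs"],float)).reshape(-1,2)
    T=np.array(c["pose"]); d=np.c_[p,np.ones(len(p))]@T[:3,:3].T
    return T[:3,3],d/np.linalg.norm(d,axis=1,keepdims=True)
def plane(name,uv,z):
    o,d=ray(name,uv); return o+d*((z-o[2])/d[:,2])[:,None]
def tri(uv1,uv2):  # top, side
    o1,d1=ray("top",[uv1]);o2,d2=ray("side",[uv2]);d1=d1[0];d2=d2[0]
    s=np.linalg.lstsq(np.c_[d1,-d2],o2-o1,rcond=None)[0]
    a=o1+s[0]*d1;b=o2+s[1]*d2; return (a+b)/2,np.linalg.norm(a-b)
def proj(name,P):
    c=get_calibration(name);T=np.linalg.inv(np.array(c["pose"]))
    return cv2.projectPoints(np.array(P,float).reshape(-1,1,3),cv2.Rodrigues(T[:3,:3])[0],T[:3,3],K(c),np.array(c["dist_coeffs"],float))[0].reshape(-1,2)
def snap(name,fn):
    im=read_camera(name); cv2.imwrite("pics/"+fn,cv2.cvtColor(im,cv2.COLOR_RGB2BGR)); return im
E
python3 - <<'E'
from h import *
for n in("top","side"): snap(n,n+"0.png"); c=get_calibration(n); print(n,c["fovy"],np.round(c["pose"],3).tolist())
s=readout.read_state(); print(s["t"],s["orientation"],s["tool_pos"],s["opening"])
E
```

```text
pics
top 44.91404516198059 [[0.019, -0.995, 0.097, 0.416], [-1.0, -0.02, 0.0, -0.011], [0.002, -0.096, -0.995, 1.563], [0.0, 0.0, 0.0, 1.0]]
side 47.09782328237412 [[0.978, -0.123, 0.171, 0.361], [-0.208, -0.463, 0.862, -1.105], [-0.027, -0.878, -0.478, 0.675], [0.0, 0.0, 0.0, 1.0]]
0.1 [-3.11208851e+00 -4.17658319e-01  1.75358509e-04] [ 0.15816689 -0.57856096  0.40383409] 0.09297902441192607
```

```bash
python3 -m handwheel 2>&1 | tail -5
```

```text
invalid input
```

View pics/top0.png

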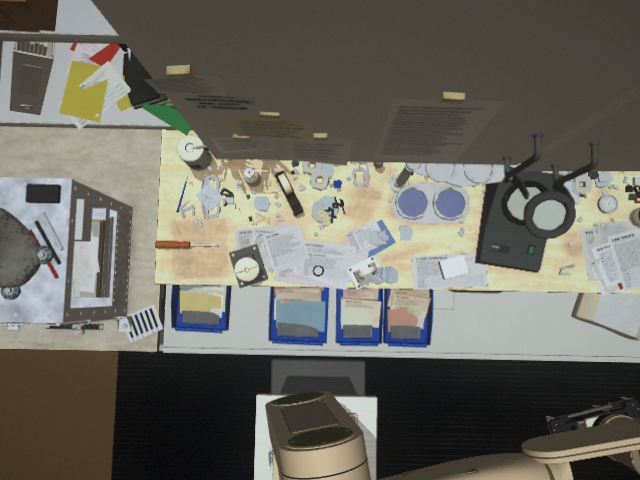

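View pics/side0.png

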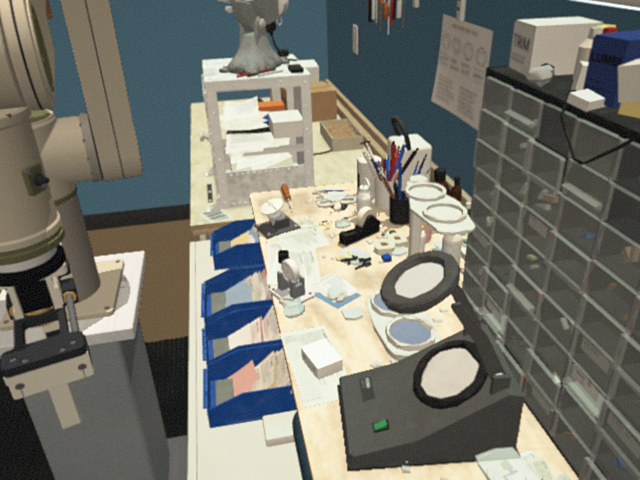

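Run:
```python
import cv2,numpy as np
a=cv2.imread("pics/top0.png");b=cv2.imread("pics/side0.png")
r=lambda i,x,y,w,h:cv2.resize(i[y:y+h,x:x+w],(w*5,h*5),interpolation=cv2.INTER_CUBIC)
t=np.hstack([r(a,215,235,70,60),r(a,340,235,70,60)])
s=np.hstack([r(b,250,185,70,60),r(b,258,245,70,60)])
cv2.imwrite("pics/crop0.png",np.vstack([t,s]))
```

```text
(no output)
```

View pics/crop0.png

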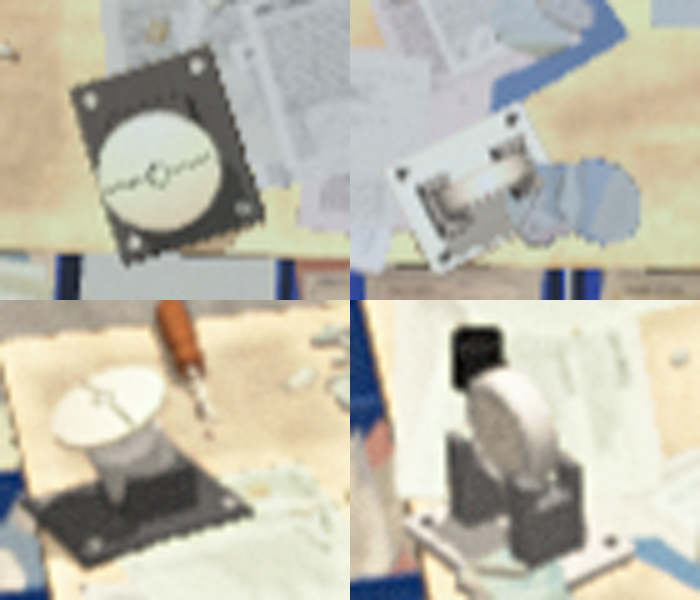

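Run:
```python
from h import *
for n in [("mount",(248,267),0),("lens",(248,268),.074),("stand",(365,272),0),("loupe",(319,270),.034),("carton",(454,267),.028),("driver",(185,245),.01)]:
    print(n[0],plane("top",[n[1]],n[2]).round(3))
```

```text
mount [[0.485 0.189 0.   ]]
lens [[0.479 0.179 0.074]]
stand [[ 0.478 -0.126  0.   ]]
loupe [[ 0.479 -0.003  0.034]]
carton [[ 0.495 -0.359  0.028]]
driver [[0.54  0.358 0.01 ]]
```

The top view shows the lens at about (246,270) with its line running right and up, and the clock in its stand at about (365,272). In the side view the dial faces the robot. The rows can't command a tilt directly, so I'll test how the arm behaves at its reach limit while it's still in free air.

```bash
python3 -m handwheel '[[0,0,6,0,0],[0,0,6,0,0],[0,0,6,0,0],[0,0,6,0,0],[0,0,6,0,0],[0,0,6,0,0],[0,0,6,0,0],[0,0,6,0,0],[0,0,6,0,0],[0,0,6,0,0]]'; python3 -c "
from h import *
print(proj('top',[[.158,-.579,.4]]),readout.read_state()['q'])"
```

```text
t: 1.35
tool_pos: [0.1411, -0.5191, 0.8873]
orientation: [3.06, 0.41, 0.012]
force: [0.6, -0.4, 0.7]
opening: 0.093
gripper_force: 0.0
[[611.58286078 433.65393427]] [-1.40293422  0.52229313  0.02538901  0.01090969  2.53900014 -0.08957831]
```

```bash
python3 -m handwheel '[[0,0,6,0,0],[0,0,6,0,0],[0,0,6,0,0],[0,0,6,0,0]]'; python3 -m handwheel '[[0,0,-6,0,0],[0,0,-6,0,0]]';python3 -c "
from h import *
print(readout.read_state()['q'])"
```

```text
t: 1.85
tool_pos: [0.1126, -0.4128, 0.9663]
orientation: [2.945, 0.395, 0.034]
force: [-0.6, -1.4, 1.0]
opening: 0.093
gripper_force: 0.0
t: 2.1
tool_pos: [0.1135, -0.4181, 0.9184]
orientation: [2.941, 0.394, 0.036]
force: [0.2, -1.3, 1.4]
opening: 0.0927
gripper_force: 0.0
[-1.43448939  0.0871626   0.51553099  0.0331688   2.36486848 -0.10443632]
```

```bash
python3 -m handwheel '[[0,0,-6,0,0],[0,0,-6,0,0],[0,0,-6,0,0],[0,0,-6,0,0],[0,0,-6,0,0],[0,0,-6,0,0],[0,0,-6,0,0]]';python3 -m handwheel '[[-0.6,4,0,0,0],[-0.6,4,0,0,0],[-0.6,4,0,0,0]]'; python3 -c "
from h import *
print(readout.read_state()['q'])"
```

```text
t: 2.98
tool_pos: [0.1138, -0.4195, 0.5123]
orientation: [2.946, 0.395, 0.036]
force: [-0.7, -1.4, 0.4]
opening: 0.0926
gripper_force: 0.0
t: 3.35
tool_pos: [0.0957, -0.2988, 0.514]
orientation: [2.947, 0.395, 0.036]
force: [0.6, -0.8, -0.0]
opening: 0.0928
gripper_force: 0.0
[-1.43977555 -0.80196596  2.03027549  0.02466557  1.74500268 -0.12899772]
```

```bash
python3 -m handwheel '[[-0.4,3,0,0,0],[-0.4,3,0,0,0],[-0.4,3,0,0,0]]'; python3 -c "
from h import *
q=readout.read_state()['q'];print(q,sum(np.array(q)[[1,2,4]]))"
```

```text
t: 3.72
tool_pos: [0.1015, -0.2536, 0.5286]
orientation: [2.985, 0.399, 0.021]
force: [0.6, 0.2, 0.5]
opening: 0.0932
gripper_force: 0.0
[-1.38337224 -0.89251966  2.04467568  0.00708939  1.85930727 -0.07571668] 3.011463292664961
```

```bash
python3 -m handwheel '[[-0.6,3,0,0,0],[-0.6,3,0,0,0],[-0.6,3,0,0,0],[-0.6,3,0,0,0]]'; python3 -c "
from h import *
s=readout.read_state();q=s['q'];print(q,sum(np.array(q)[[1,2,4]]));print(cv2.Rodrigues(np.array(s['orientation']))[0])"
```

```text
t: 4.22
tool_pos: [0.1195, -0.2159, 0.5571]
orientation: [3.063, 0.408, -0.019]
force: [1.0, 0.7, -0.2]
opening: 0.0928
gripper_force: 0.0
[-1.25702374 -0.89206516  1.98774479 -0.02375181  1.99718491  0.03837866] 3.0928645421693766
[[ 0.96502761  0.2620891  -0.00556975]
 [ 0.26144197 -0.96376887 -0.0528929 ]
 [-0.0192306   0.04958694 -0.99858466]]
```

```bash
python3 -m handwheel '[[-0.4,3,0,0,0],[-0.4,3,0,0,0]]'; python3 -c "
from h import *
s=readout.read_state();q=s['q'];print(q);print(cv2.Rodrigues(np.array(s['orientation']))[0])"
```

```text
t: 4.47
tool_pos: [0.1356, -0.1902, 0.5714]
orientation: [3.094, 0.411, -0.045]
force: [0.4, 0.5, 0.2]
opening: 0.0929
gripper_force: 0.0
[-1.14455692 -0.89203967  1.95986917 -0.03778586  2.06298998  0.14401903]
[[ 0.96490103  0.26132504 -0.02598519]
 [ 0.26075776 -0.9651231  -0.02329783]
 [-0.03116721  0.01570426 -0.99939081]]
```

Run:
```python
from h import *
a=np.mean([read_camera("top").astype(float) for _ in range(3)],0).astype(np.uint8);b=np.mean([read_camera("side").astype(float) for _ in range(3)],0).astype(np.uint8)
np.savez("im0.npz",a=a,b=b)
def r(i,x,y,w=48,h=36):
    o=cv2.resize(i[y:y+h,x:x+w],(w*8,h*8),interpolation=cv2.INTER_CUBIC)
    for k in range(0,w,8): cv2.line(o,(k*8,0),(k*8,4),(255,0,0),1)
    return o[...,::-1]
cv2.imwrite("pics/crop1.png",np.vstack([np.hstack([r(a,226,248),r(a,346,254)]),np.hstack([r(b,256,194),r(b,264,252,48,36)])]))
```

```text
(no output)
```

View pics/crop1.png

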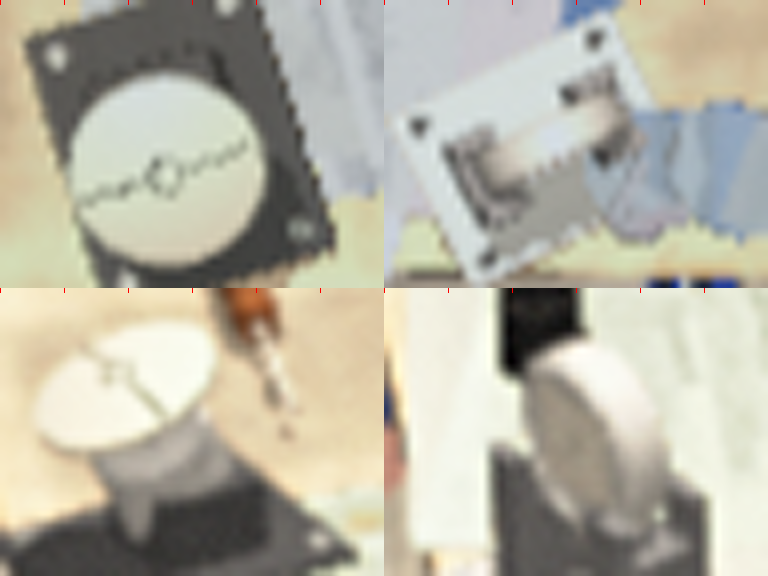

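Run:
```python
from h import *
t=lambda x,y,x0,y0:(x0+x/8-.44,y0+y/8-.44)
L,e=tri(t(165,178,226,248),t(115,87,256,194));print("mark",L.round(4),e, plane("top",[t(165,178,226,248)],.074))
l=plane("top",[t(82,203,226,248),t(250,145,226,248)],.072);d=l[0]-l[1];print("line yaw",np.arctan2(-d[0],d[1]))
l=plane("side",[t(82,55,256,194),t(168,127,256,194)],.072);d=l[0]-l[1];print("side line yaw",np.arctan2(-d[0],d[1]),l)
S=plane("top",[t(213,40,346,254),t(103,260,346,254),t(35,126,346,254)],.008)
c=(S[0]+S[1])/2;print("stand",c,S.round(4));d=S[2]-S[0];print("yaw",np.arctan2(-d[0],d[1]));d=S[2]-S[1];print(np.arctan2(d[1],d[0]))
for yaw in (.46,):
  y=np.array([-np.sin(yaw),np.cos(yaw),0]);x=np.array([np.cos(yaw),np.sin(yaw),0])
  th=np.linspace(0,2*np.pi,9)
  for sx in(-.008,.008):
    P=[c*[1,1,0]+[0,0,.06]+sx*x+.0255*(np.cos(a)*y+np.sin(a)*np.array([0,0,1])) for a in th[:-1]]
    print(sx,((proj("top",P)-[346,254]+.44)*8+[384,0]).round().tolist());print(((proj("side",P)-[264,252]+.44)*8+[384,288]).round().tolist())
```

```text
mark [0.474  0.1837 0.0735] 0.001078108968897829 [[0.47450819 0.18359157 0.074     ]]
line yaw 0.35321790744453124
side line yaw 0.31697482764773244 [[0.46622655 0.21436835 0.072     ]
 [0.48640598 0.15285233 0.072     ]]
stand [ 0.47673961 -0.12650409  0.008     ] [[ 0.5138 -0.1444  0.008 ]
 [ 0.4396 -0.1086  0.008 ]
 [ 0.4839 -0.0852  0.008 ]]
yaw 0.46859768539961644
0.4857117828271381
-0.008 [[494.0, 200.0], [518.0, 188.0], [571.0, 163.0], [620.0, 140.0], [636.0, 132.0], [610.0, 144.0], [559.0, 169.0], [511.0, 192.0]]
[[515.0, 416.0], [527.0, 369.0], [564.0, 371.0], [606.0, 424.0], [627.0, 495.0], [614.0, 541.0], [576.0, 536.0], [535.0, 485.0]]
0.008 [[472.0, 155.0], [497.0, 143.0], [549.0, 118.0], [599.0, 95.0], [614.0, 88.0], [589.0, 100.0], [538.0, 125.0], [490.0, 147.0]]
[[565.0, 395.0], [577.0, 348.0], [615.0, 350.0], [656.0, 402.0], [677.0, 473.0], [663.0, 519.0], [625.0, 515.0], [585.0, 463.0]]
```

The ring triangulates to (0.474, 0.184, 0.0735), with a line yaw of about 0.33. The stand is at (0.477, -0.126), yaw about 0.47. Moving above the clock.

```bash
python3 -m handwheel '[[3.4,0.6,-1,0.178,0],[3.4,0.6,-1,0.178,0],[3.4,0.6,-2,0.178,0],[3.4,0.6,-2,0.178,0],[3.4,0.6,-2,0.178,0],[3.4,0.7,-2,0.178,0],[3.5,0.7,-3,0.178,0],[3.5,0.7,-3,0.178,0],[3.5,0.7,-3,0.178,0],[3.5,0.7,-3,0.178,0]]' 10;  python3 -c "
from h import *
s=readout.read_state();R=cv2.Rodrigues(np.array(s['orientation']))[0];print(s['q']);print(R);print(R[:,2]*.167+s['tool_pos'],np.arctan2(R[1,1],R[0,1]))"
```

```text
t: 6.02
tool_pos: [0.4801, -0.1263, 0.3491]
orientation: [1.614, 2.655, -0.003]
force: [-0.2, -0.0, 0.8]
opening: 0.0932
gripper_force: 0.0
[-0.35728658 -0.13713152  1.85749336 -0.00872723  1.38799018 -0.83443918]
[[-0.46010576  0.88741808  0.02813965]
 [ 0.88734302  0.46069041 -0.01966494]
 [-0.03041469  0.01592157 -0.99941055]]
[ 0.48478508 -0.12960556  0.1822156 ] 0.4788387144803215
```

```bash
python3 -m handwheel '[[-0.7,0.3,-3,0,0],[0,0,-3,0,0],[0,0,-3,0,0],[0,0,-1.8,0,0],[0,0,0,0,0]]' 10;  python3 - <<'E'
from h import *
s=readout.read_state();R=cv2.Rodrigues(np.array(s['orientation']))[0];g=R[:,2]*.167+s['tool_pos'];print(g)
a=read_camera("top");b=read_camera("side")
r=lambda i,x,y,w=50,h=45:cv2.resize(i[y:y+h,x:x+w],(w*8,h*8),interpolation=cv2.INTER_CUBIC)[...,::-1]
cv2.imwrite("pics/crop2.png",np.hstack([r(a,341,240),r(b,264,245)]))
E
```

```text
t: 6.65
tool_pos: [0.4715, -0.1231, 0.2412]
orientation: [1.623, 2.653, -0.004]
force: [-0.9, -0.3, -0.3]
opening: 0.093
gripper_force: 0.0
[ 0.47574253 -0.12628016  0.07429531]
```

View pics/crop2.png

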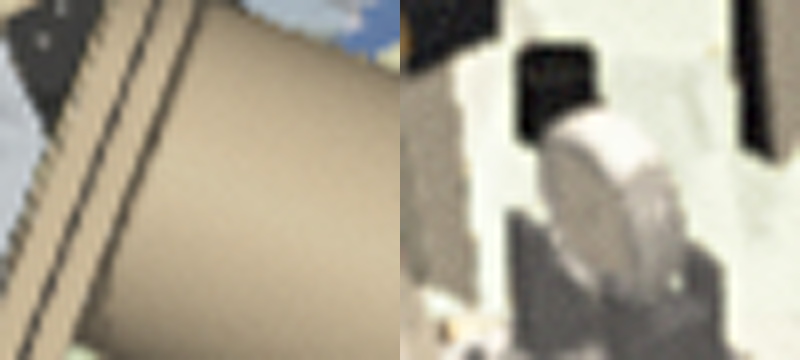

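```bash
python3 -m handwheel '[[0.1,0,0,0,0.7],[0,0,0,0,0.7],[0,0,0,0,0.7],[0,0,0,0,0.7]]' 6;python3 -m handwheel '[[0,0,0,0,0.8],[0,0,0,0,0.8]]' 6
```

```text
t: 7.25
tool_pos: [0.4734, -0.123, 0.2429]
orientation: [1.62, 2.651, -0.003]
force: [0.9, 0.3, -0.7]
opening: 0.0578
gripper_force: 0.0
t: 7.5
tool_pos: [0.4733, -0.123, 0.2427]
orientation: [1.62, 2.651, -0.003]
force: [-0.1, 0.9, 0.3]
opening: 0.0376
gripper_force: 0.0
```

```bash
python3 -m handwheel '[[0,0,0,0,0.8],[0,0,0,0,0.8]]' 6;python3 -m handwheel '[[0,0,0,0,0.9],[0,0,0,0,1]]' 6
```

```text
t: 7.75
tool_pos: [0.4733, -0.123, 0.2427]
orientation: [1.62, 2.651, -0.003]
force: [0.2, -0.3, 0.6]
opening: 0.0198
gripper_force: 0.0
t: 8.0
tool_pos: [0.4733, -0.123, 0.2427]
orientation: [1.62, 2.651, -0.003]
force: [-0.5, -0.4, 0.5]
opening: 0.0153
gripper_force: 6.0
```

```bash
python3 -m handwheel '[[0,0,0,0,1],[0,0,0,0,1]]' 6
```

```text
t: 8.25
tool_pos: [0.4733, -0.123, 0.2427]
orientation: [1.62, 2.651, -0.003]
force: [-0.5, -0.0, -0.1]
opening: 0.0154
gripper_force: 6.0
```

```bash
python3 -m handwheel '[[0,0,0,0,1],[0,0,0,0,1],[0,0,2,0,1],[0,0,3,0,1],[0,0,4,0,1],[0,0,5,0,1],[0,0,6,0,1],[0,0,6,0,1]]' 30; python3 -m handwheel '[[0,4,6,0,1],[0,5,6,0,1],[0,5,6,-0.05,1],[0,5,6,-0.05,1],[0,5,6,-0.05,1],[0,4.6,6,0,1],[0,0,4,0,1]]';  python3 - <<'E'
from h import *
s=readout.read_state();R=cv2.Rodrigues(np.array(s['orientation']))[0];print(s['q']);print(R);print(np.arctan2(R[1,1],R[0,1]),s['gripper_force'])
b=read_camera("side");cv2.imwrite("pics/side3.png",b[...,::-1])
E
```

```text
t: 9.25
tool_pos: [0.4729, -0.1228, 0.5044]
orientation: [1.62, 2.651, -0.003]
force: [1.3, -0.3, -0.0]
opening: 0.0152
gripper_force: 30.0
t: 10.12
tool_pos: [0.4725, 0.112, 0.8381]
orientation: [1.809, 2.525, -0.005]
force: [1.4, -0.3, 0.1]
opening: 0.0153
gripper_force: 30.0
[ 0.13756627  0.11287052  0.67991961 -0.03659986  2.32541333 -0.21513122]
[[-0.32109543  0.9466765   0.02648265]
 [ 0.94655474  0.32170443 -0.02324627]
 [-0.03052628  0.01760301 -0.99937895]]
0.3275817131529693 29.99990165233612
```

View pics/side3.png

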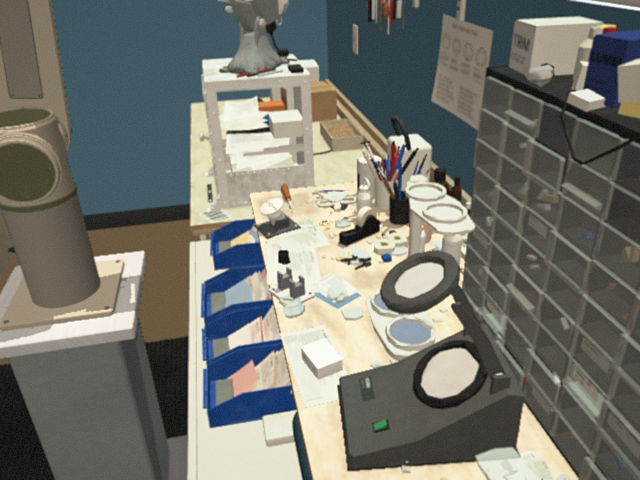

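```bash
cat > st.py <<'E'
from h import *
s=readout.read_state();R=cv2.Rodrigues(np.array(s['orientation']))[0];p=np.array(s['tool_pos'])
print('q',np.round(s['q'],3));print('tool x',R[:,0].round(4),'z',R[:,2].round(4))
print('tilt deg',np.degrees(np.arcsin(-R[2,1]*-1)),'lat',R[2,0].round(4),'yaw',np.arctan2(R[1,1],R[0,1]).round(4))
E
python3 -m handwheel '[[-3,4,0,0,1],[-3,4,0,0,1],[0,0,6,0,1],[0,0,6,0,1],[0,0,6,0,1],[0,0,6,0,1],[0,0,6,0,1]]'; python3 st.py
```

```text
t: 11.05
tool_pos: [0.3471, 0.158, 0.9749]
orientation: [1.801, 2.506, 0.05]
force: [0.2, 0.4, -0.2]
opening: 0.0157
gripper_force: 30.0
q [ 0.305  0.327  0.026 -0.062  2.729 -0.077]
tool x [-0.3178  0.9478 -0.026 ] z [ 0.0638 -0.006  -0.9979]
tilt deg 3.3546745153439828 lat -0.026 yaw 0.3251
```

```bash
python3 -m handwheel '[[0,0,6,0,1],[0,0,6,0,1],[0,0,6,0,1]]'; python3 st.py
```

```text
t: 11.42
tool_pos: [0.2925, 0.1335, 1.0062]
orientation: [1.767, 2.462, 0.159]
force: [-0.4, 0.0, -0.9]
opening: 0.0153
gripper_force: 30.0
q [ 0.28   0.238  0.024 -0.049  2.731 -0.092]
tool x [-0.318   0.9477 -0.0263] z [ 0.1477  0.0221 -0.9888]
tilt deg 8.4510899454705 lat -0.0263 yaw 0.3276
```

```bash
python3 -m handwheel '[[0,0,6,0,1],[0,0,6,0,1],[0,0,6,0,1],[0,0,6,0,1],[0,0,6,0,1]]'; python3 st.py
```

```text
t: 12.05
tool_pos: [0.2167, 0.0978, 1.0399]
orientation: [1.717, 2.397, 0.305]
force: [0.2, -0.5, -0.9]
opening: 0.0156
gripper_force: 30.0
q [ 0.198  0.116  0.023  0.027  2.731 -0.104]
tool x [-0.3186  0.9476 -0.0241] z [ 0.2606  0.0631 -0.9634]
tilt deg 15.49037997040639 lat -0.0241 yaw 0.331
```

```bash
python3 -m handwheel '[[0,0,6,0,1],[0,0,6,0,1],[0,0,6,0,1],[0,0,6,0,1]]'; python3 st.py
```

```text
t: 12.55
tool_pos: [0.1655, 0.0719, 1.0571]
orientation: [1.68, 2.35, 0.408]
force: [-0.7, -1.2, -0.5]
opening: 0.0153
gripper_force: 30.0
q [ 0.025  0.03   0.023  0.218  2.731 -0.089]
tool x [-0.3202  0.9471 -0.0197] z [ 0.3378  0.0947 -0.9365]
tilt deg 20.50209387152526 lat -0.0197 yaw 0.3334
```

```bash
python3 -m handwheel '[[1.7,0.6,-5.7,0,1],[1.7,0.6,-5.7,0,1],[1.7,0.6,-5.7,0,1],[1.7,0.6,-5.7,0,1],[1.7,0.7,-5.7,0,1],[1.7,0.7,-5.7,0,1]]'; python3 st.py
```

```text
t: 13.3
tool_pos: [0.2485, 0.1041, 0.7997]
orientation: [1.687, 2.353, 0.42]
force: [1.3, -0.1, -1.7]
opening: 0.0153
gripper_force: 30.0
q [ 0.172 -0.649  1.39   0.051  2.043 -0.123]
tool x [-0.3195  0.9475 -0.0084] z [ 0.3356  0.1048 -0.9361]
tilt deg 20.580966738920782 lat -0.0084 yaw 0.3284
```

```bash
python3 -m handwheel '[[1.5,0.6,-5.3,0,1],[1.5,0.6,-5.3,0,1],[1.5,0.6,-5.3,0,1],[1.5,0.6,-5.3,0,1],[1.5,0.6,-5.3,0,1],[1.5,0.6,-5.3,0,1],[1.5,0.5,-5.3,0,1],[1.5,0.5,-5.3,0,1],[1.5,0.5,-5.3,0,1],[0,0,0,0,1]]'; python3 st.py
python3 - <<'E'
from h import *
s=readout.read_state();R=cv2.Rodrigues(np.array(s['orientation']))[0];p=np.array(s['tool_pos'])
tip=p+R@[.002,.001,.2257];print(tip)
a=read_camera("top");b=read_camera("side");np.savez("im1.npz",a=a,b=b)
M=np.array([.474,.1837,.0735]);print(proj("top",[tip,M]),proj("side",[tip,M]))
r=lambda i,x,y,w=50,h=50:cv2.resize(i[y:y+h,x:x+w],(w*8,h*8),interpolation=cv2.INTER_CUBIC)[...,::-1]
cv2.imwrite("pics/crop3.png",np.hstack([r(a,222,240),r(b,250,174)]))
E
```

```text
t: 14.55
tool_pos: [0.3817, 0.1544, 0.3195]
orientation: [1.693, 2.36, 0.408]
force: [-1.2, -0.3, -0.2]
opening: 0.0154
gripper_force: 30.0
q [ 0.251 -0.568  2.263  0.02   1.099 -0.081]
tool x [-0.3189  0.9478 -0.0074] z [ 0.3256  0.1022 -0.94  ]
tilt deg 19.946943417119314 lat -0.0074 yaw 0.3272
[0.45546729 0.17962514 0.10772226]
[[245.77883292 276.89417184]
 [246.16150699 270.01585739]] [[262.04415997 193.6612088 ]
 [270.14846419 204.4161519 ]]
```

View pics/crop3.png

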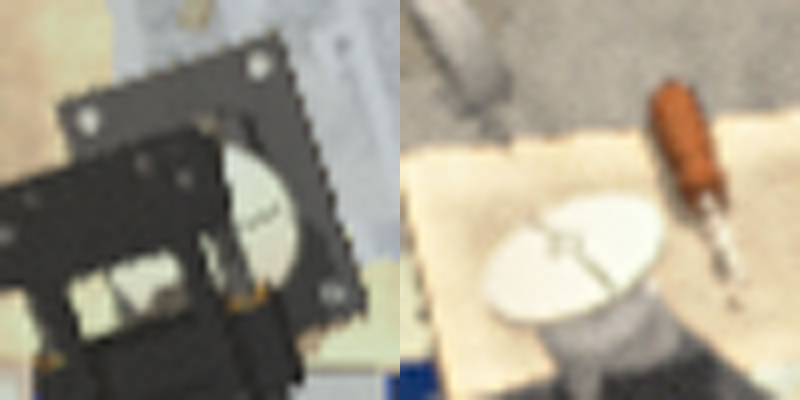

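```bash
python3 -m handwheel '[[0.7,0.1,-1.1,0,1],[0.7,0.2,-1.2,0,1],[0,0,0,0,1]]'; python3 st.py
cat > look.py <<'E'
import sys
from h import *
s=readout.read_state();R=cv2.Rodrigues(np.array(s['orientation']))[0];p=np.array(s['tool_pos'])
f=lambda v:p+R@np.array(v)
P=[f([.002,.001,.2257]),f([.011,.001,.2247]),f([-.007,.001,.2247])];print(P[0])
a=np.mean([read_camera("top").astype(float) for _ in range(4)],0);b=np.mean([read_camera("side").astype(float) for _ in range(6)],0)
def r(i,x,y,n,w=32,h=36):
    c=i[y:y+h,x:x+w].clip(0,255).astype(np.uint8)
    o=cv2.resize(c,(w*12,h*12),interpolation=cv2.INTER_CUBIC)
    print(n,((proj(n,P+[[.474,.1837,.0735]])-[x,y]+.46)*12).round(1).tolist())
    return o[...,::-1]
cv2.imwrite("pics/"+sys.argv[1],np.hstack([r(a,232,254,"top"),r(b,252,184,"side")]))
E
python3 look.py crop4.png
```

```text
t: 15.02
tool_pos: [0.3979, 0.1581, 0.3026]
orientation: [1.687, 2.353, 0.42]
force: [0.1, -1.1, -1.8]
opening: 0.0154
gripper_force: 30.0
q [ 0.25  -0.496  2.249  0.021  1.029 -0.084]
tool x [-0.3196  0.9475 -0.0091] z [ 0.3362  0.1045 -0.936 ]
tilt deg 20.60613630802102 lat -0.0091 yaw 0.3288
[0.47406331 0.18387903 0.09172287]
top [[163.4, 193.8], [122.4, 208.1], [204.1, 182.3], [175.5, 197.7]]
side [[217.1, 172.7], [197.1, 154.9], [233.6, 183.4], [223.3, 250.5]]
```

View pics/crop4.png

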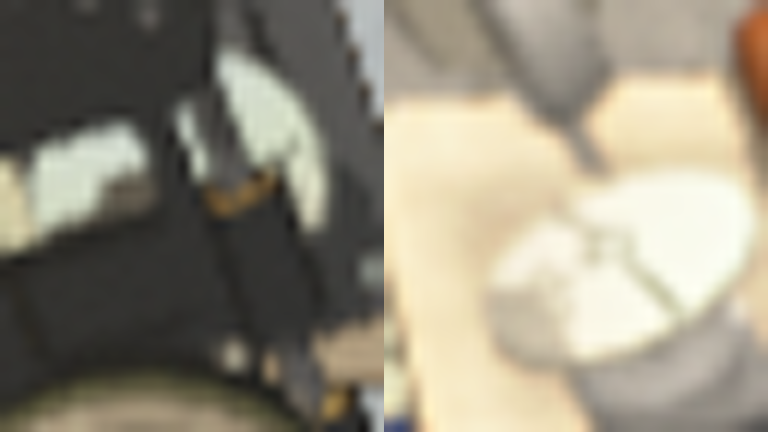

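Run:
```python
from h import *
b0=np.load("im0.npz")["b"].astype(float)
b=np.mean([read_camera("side").astype(float) for _ in range(6)],0)
d=(b0-b).sum(2)/3
np.set_printoptions(linewidth=200)
print("cols",list(range(260,282)))
for r in range(188,212): print(r,d[r,260:282].round().astype(int))
S=[readout.read_state() for _ in range(3)];print([np.round(s['tool_pos'],4).tolist()+np.round(s['orientation'],3).tolist() for s in S])
```

```text
cols [260, 261, 262, 263, 264, 265, 266, 267, 268, 269, 270, 271, 272, 273, 274, 275, 276, 277, 278, 279, 280, 281]
188 [23 48 45 24  6  0  0  3  9 15  1 -1 -3 -4  2 -1 -2  3  0  2 -2  0]
189 [19 27 52 40 17  7  6  9 14 24 15  0  2  0  0 -1 -3 -3 -1 -2  2  0]
190 [ 6 -5 33 45 35 23 24 20 19 33 36  7 -1 -1 -1  0 -1 -2  0 -2 -1 -1]
191 [-12 -20  29  70  76  66  57  58  50  48  35   1  -3  -2  -1  -1  -1   0   0   0   1  -1]
192 [ -3   2  24  67 103 106  99  99  95  71  25  -1  -2  -1  -2  -1  -1   0  -2   1  -1  -4]
193 [ -2   5  17  30  76 109 113 105  78  33   4  -2  -2  -1   0   0  -1  -1  -2  -3   1  -1]
194 [ -2  -1   5  14  35  70 101  97  54  13  -3  -2  -2  -1   0   0  -1  -1   0  -1   2   1]
195 [-1 -2 -3  0  1 21 52 77 66 25 -2 -3 -1 -2  0 -1  0  1  0  0  1 -1]
196 [-1 -2 -1 -1 -3  0 12 59 74 42  4 -4 -1 -1  1 -1 -1 -1 -2  0  1  0]
197 [ 0 -2 -3 -2 -2 -2  2 33 58 49 21  2  1 -3  0  0 -2  0 -4  0 -4  0]
198 [-2 -2  0  0 -3 -1 -1  6 28 40 25  4 -2 -1 -1 -2  0  0  0  0 -1 -3]
199 [ 0 -1  0 -1 -3  1 -3  0  4  7  8  7 -1 -1  0  0  0 -1  0  0  0  0]
200 [-1 -2  1 -3  0 -1  1  0 -3 
[... 270 characters left out ...]
-2  0  0 -1 -1 -1  0  0 -1  0 -1  0  0  0 -1  0 -2 -1 -1]
205 [-1 -1 -2 -1  0  3  2  7  2 -2 -2 -1  1  0 -1  0  0 -1  0  0  0  0]
206 [ 0  0 -2  0 12 17 17 22  4 -1 -1 -2 -2 -2 -1  0 -1  0 -1 -1 -1 -2]
207 [ 7 10 10 14 29 26 30 20  1 -2 -1 -1  0 -1 -1 -1 -1  0 -1  0 -1  1]
208 [28 42 42 44 48 38 25 10  0 -2  1 -1  0  0 -2  0 -1 -1  0 -1 -2  0]
209 [34 53 54 52 51 41 22 18  1 -2 -1 -1  0  0 -2 -1 -4  0  0 -1 -1 -1]
210 [29 50 53 48 49 45 34 18  0  0 -2  0  0  0  1 -1 -1 -2  0  0 -1  3]
211 [17 45 50 46 48 46 36 12 -1 -1 -1  0  0 -1 -2  1 -2 -2 -3  1 -3 -1]
[[0.3975, 0.1581, 0.302, 1.687, 2.354, 0.419], [0.3975, 0.1581, 0.302, 1.687, 2.354, 0.419], [0.3975, 0.1581, 0.302, 1.687, 2.354, 0.419]]
```

```bash
python3 -m handwheel '[[-1,0,4,0,1],[0,0,4,-0.18,1],[0,0,0,-0.187,1],[0,0,0,-0.187,1],[0,0,0,-0.187,1],[0,0,0,-0.187,1],[0,0,0,-0.187,1],[0,0,0,-0.187,1],[0,0,0,-0.187,1],[0,0,0,0,1]]'; python3 st.py
cat > look2.py <<'E'
import sys
from h import *
s=readout.read_state();R=cv2.Rodrigues(np.array(s['orientation']))[0];p=np.array(s['tool_pos'])
f=lambda v:p+R@np.array(v)
P=[f([.002,.001,.2257]),f([.011,.001,.2247]),f([-.007,.001,.2247]),f([.002,.001,.2157])]
b=np.mean([read_camera("side").astype(float) for _ in range(6)],0)
u=proj("side",P);x,y=(u[0]-[24,28]).astype(int);print(x,y,(12*(u-[x,y]+.46)).round(1).tolist(),u.round(2).tolist())
cv2.imwrite("pics/"+sys.argv[1],cv2.resize(b[y:y+40,x:x+48].clip(0,255).astype(np.uint8),None,fx=12,fy=12,interpolation=cv2.INTER_CUBIC)[...,::-1])
np.savez("im2.npz",b=b)
E
python3 look2.py crop5.png
```

```text
t: 17.08
tool_pos: [0.3878, 0.1583, 0.3818]
orientation: [2.729, 0.568, 0.089]
force: [-0.3, 0.1, -0.4]
opening: 0.0154
gripper_force: 30.0
q [ 0.426 -0.347  1.995 -0.359  1.514  1.61 ]
tool x [ 0.9176  0.3974 -0.01  ] z [ 0.1309 -0.3257 -0.9364]
tilt deg 20.5423801634907 lat -0.01 yaw -1.1584
224 158 [[303.2, 349.7], [343.0, 333.4], [260.5, 356.0], [290.3, 299.2]] [[248.8, 186.68], [252.12, 185.33], [245.24, 187.21], [247.73, 182.47]]
```

View pics/crop5.png

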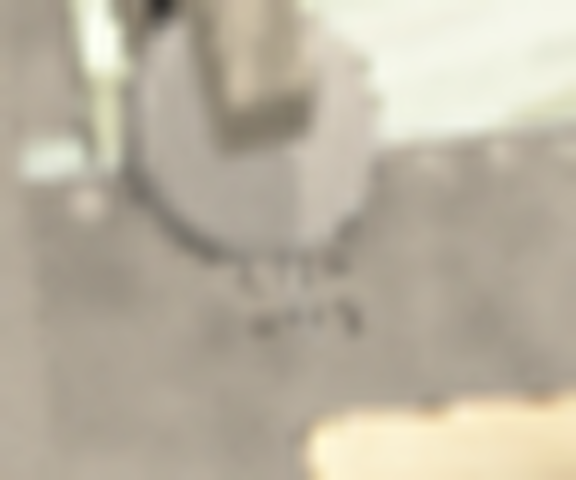

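Run:
```python
from h import *
b0=np.load("im0.npz")["b"].astype(float);b=np.load("im2.npz")["b"]
d=np.abs(b0-b).max(2)
print("cols",list(range(232,262)))
for r in range(173,192): print(r,' '.join('%3d'%v if v>=5 else '  .' for v in d[r,232:262]))
```

```text
cols [232, 233, 234, 235, 236, 237, 238, 239, 240, 241, 242, 243, 244, 245, 246, 247, 248, 249, 250, 251, 252, 253, 254, 255, 256, 257, 258, 259, 260, 261]
173   .   .  14  45  53  26   8  18  16   .  18   8   6   6   .  17   9  22  27  30  32  27   8   5   .   .   .   .   .   .
174   .   .   7  36  51  36   7  18  20  13   5   5   9   7   6   .   9  26  28  32  38  39  17   .   .   .   .   .   .   .
175   .   .   .  15  33  37  12  13  21  18  15  10  15  10   .   6   6  22  31  35  36  28   8   .   .   .   .   .   .   .
176   .   .   .   .   8  23  30  10  14  21  19  14  15   6   6   6   5  23  34  36  13   8   .   .   .   .   .   .   .   .
177   .   .   .   .   .  11  26  35  17   .  10  11   6   5  15   8   5  21  28  23  10  11   .   .   .   .   .   5   .   .
178   .   .   .   .   .   .  13  32  37  31  21  14  17  20  25  23  13   5   8   .   7   .   .   .   .   .   .   .   .   .
179   .   .   .   .   .   .   .   .  22  36  30  33  34  27  30  39  26  25   8  19  14   .   .   .   .   .   .   .   .   .
180   .   .   .   .   .   .   .   .   .   6   7  12  30  11  13  23  12  25 
[... 711 characters left out ...]
   .   .   .   .   .   .   .   .   6   .   .   7   .   .   .   .   .   .   .   .
187   .   .   .   .   .   .   .   .   .   .   .   .   .   .   .   .   .   .   .   .   .   .   .   .   .   .   .   .   .   .
188   .   .   .   .   .   .   .   .   .   .   .   .   .   .   .   .   .   .   .   .   .   .   .   .   .   .   .   .   .   .
189   .   .   .   .   .   .   .   .   .   .   .   .   .   .   .   .   .   .   .   .   .   .   .   .   .   .   .   .   .   .
190   .   .   .   .   .   .   .   .   .   .   .   .   .   .   .   .   .   .   .   .   .   .   .   .   .   .   .   .   .   .
191   .   .   .   .   .   .   .   .   .   .   .   .   .   .   .   .   .   .   .   .   .   .   .   .   .   .   .   .   .   .
```

Run:
```python
from h import *
s=readout.read_state();R=cv2.Rodrigues(np.array(s['orientation']))[0];p=np.array(s['tool_pos'])
f=lambda x,y,z:p+R@np.array([x,y,z])
th=np.linspace(0,2*np.pi,12,endpoint=False)
for yy in(.008,-.008):
  P=proj("side",[f(.002+.0255*np.cos(a),yy,.2257-.043+.0255*np.sin(a)) for a in th]);print(yy,P.round(1).tolist())
print("pins bottoms/tops",proj("side",[f(.002+k,.001,z) for k in(-.009,0,.009) for z in(.2077,.2257)]).round(1).tolist())
b=np.load("im2.npz")["b"];np.set_printoptions(linewidth=200)
for r in range(178,190): print(r,b[r,240:258].mean(1).round().astype(int))
```

```text
0.008 [[255.2, 165.7], [255.2, 171.4], [252.7, 176.3], [248.1, 179.0], [242.8, 178.9], [238.1, 175.9], [235.4, 170.7], [235.3, 164.9], [237.9, 159.9], [242.6, 157.2], [247.9, 157.5], [252.5, 160.6]]
-0.008 [[252.2, 166.1], [252.3, 171.8], [249.7, 176.6], [245.3, 179.4], [240.0, 179.2], [235.3, 176.2], [232.6, 171.1], [232.5, 165.3], [235.1, 160.4], [239.7, 157.8], [245.0, 158.0], [249.6, 161.1]]
pins bottoms/tops [[243.4, 179.9], [245.3, 187.5], [246.8, 179.0], [248.8, 186.6], [250.3, 178.1], [252.2, 185.6]]
178 [118 122 137 150 154 155 155 152 159 164 161 150 142 145 152 157 162 165]
179 [138 122 132 138 142 152 150 141 149 143 148 136 136 151 156 158 160 163]
180 [159 155 159 157 144 164 163 153 164 149 154 139 136 154 161 160 161 161]
181 [162 165 167 160 144 158 168 162 172 153 162 162 163 165 164 161 159 162]
182 [163 162 165 164 157 156 166 168 170 166 167 167 160 162 166 163 160 162]
183 [160 157 155 160 165 161 162 161 157 163 157 157 141 147 161 163 161 163]
184 [157 152 149 152 154 144 141 146 142 155 147 159 146 129 157 164 162 163]
185 [157 150 146 151 149 132 130 147 153 162 161 164 156 136 154 162 161 164]
186 [155 148 147 151 155 148 146 151 156 160 167 166 162 157 162 162 159 160]
187 [156 153 152 155 157 155 150 151 155 162 163 164 164 162 162 162 160 161]
188 [157 158 158 159 159 156 154 152 157 161 165 163 162 161 162 162 160 159]
189 [160 160 161 162 161 161 159 156 161 165 168 165 164 163 163 161 161 159]
```

```bash
python3 -m handwheel '[[0,0,0,0.187,1],[0,0,0,0.187,1],[0,0,0,0.187,1],[0,0,0,0.187,1],[0,0,0,0.187,1],[0,0,0,0.187,1],[0,0,0,0.187,1],[0,0,0,0.18,1],[0,0,-3,0,1],[0,0,0,0,1]]'; python3 st.py
cat > plan.py <<'E'
from h import *
s=readout.read_state();R=cv2.Rodrigues(np.array(s['orientation']))[0];p=np.array(s['tool_pos'])
tip=p+R@[.003,.001,.2245];M=np.array([.474,.1837,.0735]);ps=.33
n=np.array([-np.sin(np.radians(20))*np.cos(ps),-np.sin(np.radians(20))*np.sin(ps),np.cos(np.radians(20))])
d=tip-M;h=d@n;l=d-h*n
print("height mm",1e3*h,"lateral up-slope",1e3*l@[np.cos(ps)*np.cos(.349),np.sin(ps)*np.cos(.349),np.sin(.349)],"along line",1e3*l@[-np.sin(ps),np.cos(ps),0])
for H in(.01,.004,0,-.004): print(H,"shift cm",(100*(M+H*n-tip)).round(2))
print("F.n",np.dot(s['force'],n),s['force'])
E
python3 plan.py
```

```text
t: 18.62
tool_pos: [0.3865, 0.1576, 0.3497]
orientation: [1.688, 2.356, 0.414]
force: [-0.3, 0.0, -1.4]
opening: 0.0153
gripper_force: 30.0
q [ 0.257 -0.574  2.213  0.017  1.149 -0.074]
tool x [-0.3201  0.9474 -0.0093] z [ 0.3317  0.1029 -0.9378]
tilt deg 20.313803087737394 lat -0.0093 yaw 0.3292
height mm 66.24602367608351 lateral up-slope 11.009472569190724 along line 4.3972254544607035
0.01 shift cm [ 0.98 -0.13 -5.66]
0.004 shift cm [ 1.18 -0.06 -6.23]
0 shift cm [ 1.31 -0.02 -6.6 ]
-0.004 shift cm [ 1.44  0.03 -6.98]
F.n -1.2167996073135527 [-0.28748484  0.03490323 -1.38976455]
```

```bash
python3 -m handwheel '[[0.5,0,-3,0,1],[0.5,-0.1,-2.7,0,1],[0,0,0,0,1],[0,0,0,0,1]]'; python3 plan.py
python3 - <<'E'
from h import *
b0=np.load("im0.npz")["b"].astype(float);b=np.mean([read_camera("side").astype(float) for _ in range(4)],0)
d=np.abs(b0-b).max(2)
s=readout.read_state();R=cv2.Rodrigues(np.array(s['orientation']))[0];p=np.array(s['tool_pos'])
print(proj("side",[p+R@[x,.001,.2245-abs(x-.003)/9] for x in(-.006,.003,.012)]).round(1).tolist())
print("    ",' '.join('%3d'%c for c in range(260,282)))
for r in range(192,210): print(r,' '.join('%3d'%v if v>=6 else '  .' for v in d[r,260:282]))
E
```

```text
t: 19.12
tool_pos: [0.3979, 0.1573, 0.2967]
orientation: [1.686, 2.353, 0.421]
force: [0.8, -0.4, -0.2]
opening: 0.015
gripper_force: 30.0
height mm 12.798359554921726 lateral up-slope 4.153278535323546 along line 0.43340069100768797
0.01 shift cm [-0.26 -0.14 -0.41]
0.004 shift cm [-0.07 -0.07 -0.97]
0 shift cm [ 0.06 -0.03 -1.34]
-0.004 shift cm [ 0.19  0.02 -1.72]
F.n -0.45152283912456814 [ 0.81338016 -0.35509641 -0.24230915]
[[271.0, 200.6], [269.6, 199.7], [267.9, 198.2]]
     260 261 262 263 264 265 266 267 268 269 270 271 272 273 274 275 276 277 278 279 280 281
192   9  49  93 116 115  97  94 100 101 112  80  18   .   .   .   .   .   .   .   .   .   .
193   .  27  53  96 117 107 100 105 113 115  82  21   .   .   .   .   .   .   .   .   .   .
194   .   .  18  55  98 117 115 110 112  94  53   8   .   .   .   .   .   .   .   .   .   .
195   .   .   .  22  64 108 127 126 107  56  14   .   .   .   .   .   .   .   .   .   .   .
196   .   .   .   6  26  57  89 114  91  40   .   6   .   .   .   .   .   .   .   .   .   .
197   .   .   .   .   .  10  34  70  77  44   .   .   .   .   .  
[... 430 characters left out ...]
   .   .   .   .   .   .   .   .   .   .   .   .   .   .
203   .   .   .   .   .   .   .   .   .   .   .   .   .   .   .   .   .   .   .   .   .   .
204   .   .   .   .   .   .   .   .   .   .   .   .   .   .   .   .   .   .   .   .   .   .
205   .   .   .   .   .   .   .   .  17   .   .   .   .   .   .   .   .   .   .   .   .   .
206   .  18  12   .   .   .   .  15  23   8   .   .   .   .   .   .   .   .   .   .   .   .
207  18  46  42  25  32  27  29  19   7   .   .   .   .   .   .   .   .   .   .   .   .   .
208  32  57  58  51  54  50  47  23  11  10   .   .   .   .   .   .   .   .   .   .   .   .
209  36  55  56  58  58  57  54  41  20   .   .   .   .   .   .   .   .   .   .   .   .   .
```

```bash
python3 -m handwheel '[[-0.1,-0.1,-0.5,0,1],[0,0,-0.4,0,1],[0,0,0,0,1],[0,0,0,0,1]]'; python3 plan.py; python3 st.py
```

```text
t: 19.82
tool_pos: [0.3965, 0.1561, 0.2859]
orientation: [1.687, 2.354, 0.419]
force: [-0.1, 0.1, -1.1]
opening: 0.0151
gripper_force: 30.0
height mm 3.2824067220946644 lateral up-slope -1.556979353510922 along line -0.27188659769506396
0.01 shift cm [-0.09 -0.    0.68]
0.004 shift cm [0.11 0.07 0.12]
0 shift cm [ 0.24  0.11 -0.26]
-0.004 shift cm [ 0.37  0.15 -0.63]
F.n -1.0581495897624267 [-0.07840852  0.10301188 -1.14090835]
q [ 0.246 -0.483  2.272  0.023  0.995 -0.091]
tool x [-0.3198  0.9474 -0.0091] z [ 0.3352  0.1042 -0.9364]
tilt deg 20.542380140914414 lat -0.0091 yaw 0.3289
```

```bash
python3 -m handwheel '[[0.15,0.07,-0.1,0,1],[0.1,0.03,-0.2,0,1],[0,0,0,0,1],[0,0,0,0,1]]'; python3 plan.py; python3 look.py crop6.png
```

```text
t: 20.32
tool_pos: [0.3991, 0.1571, 0.2832]
orientation: [1.687, 2.353, 0.419]
force: [0.3, -0.9, 0.5]
opening: 0.0151
gripper_force: 30.0
height mm -0.2346701123442515 lateral up-slope 0.3252624644158061 along line -0.10989532622170635
0.01 shift cm [-0.36 -0.11  0.95]
0.004 shift cm [-0.17 -0.05  0.39]
0 shift cm [-0.04 -0.    0.01]
-0.004 shift cm [ 0.09  0.04 -0.36]
F.n 0.48405345408427464 [ 0.28142077 -0.85596779  0.51106632]
[0.47512344 0.18289894 0.0722764 ]
top [[180.1, 192.8], [139.7, 206.9], [220.3, 181.4], [175.5, 197.7]]
side [[229.4, 256.6], [209.5, 238.5], [245.9, 267.7], [223.3, 250.5]]
```

View pics/crop6.png

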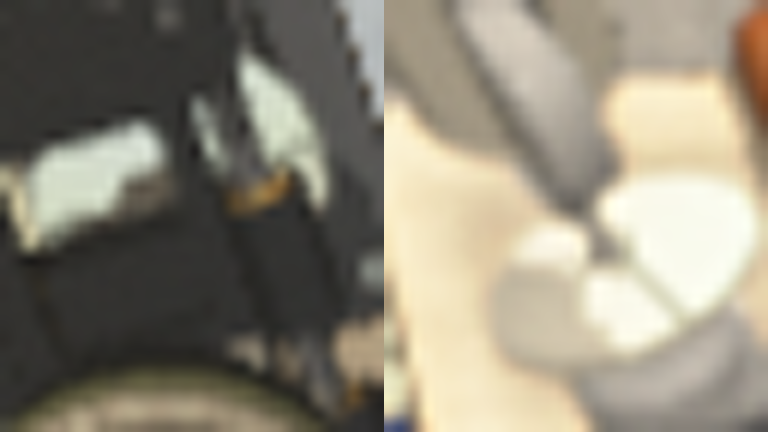

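```bash
cat > dif.py <<'E'
from h import *
b0=np.load("im0.npz")["b"].astype(float);b=np.mean([read_camera("side").astype(float) for _ in range(3)],0)
d=(b0-b).mean(2)
s=readout.read_state();R=cv2.Rodrigues(np.array(s['orientation']))[0];p=np.array(s['tool_pos'])
print(proj("side",[p+R@[x,.001,z-abs(x-.003)/9] for x in(-.006,.003,.012) for z in (.2245,.2145)]).round(1).tolist(),proj("side",[[.474,.1837,.0735]]).round(1))
print("    ",' '.join('%3d'%c for c in range(260,280)))
for r in range(196,212): print(r,' '.join('%3d'%v if abs(v)>=5 else '  .' for v in d[r,260:280]))
E
python3 dif.py
```

```text
[[271.6, 205.4], [270.1, 202.4], [270.3, 204.5], [268.7, 201.5], [268.6, 203.0], [267.1, 200.0]] [[270.1 204.4]]
     260 261 262 263 264 265 266 267 268 269 270 271 272 273 274 275 276 277 278 279
196  69  76  87 111 112  84  61  62  66  71  68  36   .   .   .   .   .   .   .   .
197  31  41  52  82 102  94  72  64  66  67  76  52   8   .   7   9   5   6   .   .
198   .   .  12  44  77  95  77  67  71  75  84  58  10   .   9  10   8  10   8  10
199   .   .   .  15  45  76  81  83  88  87  65  32   7   .   .   .   .   .   .   .
200   .   .   .   .  19  54  84 105 112  89  26   .   .   .   .   .   .   .   .   .
201   .   .   .   .   5  35  63 100 120  81   9  -5   .   .   .   .   .   .   .   .
202   .   .   .   .   .  10  21  35  72  74  22   .   .   .   .   .   .   .   .   .
203   .   .   .   .   .   .   .   .  21  54  47  12   .   .   .   .   .   .   .   .
204   .   .   7   .   .   .   .   .   .  55  82  48  11   .   .   .   .   .   .   .
205   .   9  20  14  11   9  10  13   .  46  69  56  19   .   .   .   .   .   .   .
206   .  25  47  48  46  40  33  23  27  25  28  37   8   .   .   .   .   .   .   .
207  14  42  55  57  55  58  49  44  31   .   .  11   .  -8 -18  -7   .   .   .  -7
208  25  52  55  51  51  51  51  51  27   .   .   .   .   . -11 -22  -5   .  -7 -25
209  29  52  53  50  49  49  50  48  28   .   .   .   .   .   . -14 -11  -5 -20 -31
210  29  48  50  50  50  47  47  47  33  10   .   .   .   .   .  -9   .   . -10  -5
211  16  39  49  49  46  47  47  46  48  35  22   .   .   . -10 -21 -22   .   .   .
```

```bash
cat > f.py <<'E'
from h import *
n=np.array([-.3236,-.1108,.9397]);F=[];r0=None
for _ in range(5):
    read_camera("side");s=readout.read_state();F.append(s['force'])
F=np.array(F);print("F mean",F.mean(0).round(2),"F.n",(F@n).mean().round(2),(F@n).std().round(2),s['t'])
E
python3 f.py; python3 -m handwheel '[[0.1,0.05,0,0,1],[0.07,0.02,-0.19,0,1],[0,0,0,0,1]]'; python3 plan.py; python3 f.py
```

```text
F mean [0.03 0.24 0.97] F.n 0.87 0.55 21.225
t: 21.6
tool_pos: [0.4005, 0.1577, 0.2808]
orientation: [1.687, 2.354, 0.418]
force: [-3.2, -1.3, 2.7]
opening: 0.0156
gripper_force: 30.0
height mm -3.082717765510833 lateral up-slope 0.6080706420265312 along line -0.016061245764401183
0.01 shift cm [-0.48 -0.16  1.21]
0.004 shift cm [-0.28 -0.1   0.64]
0 shift cm [-0.15 -0.05  0.27]
-0.004 shift cm [-0.02 -0.01 -0.11]
F.n 3.727674495946104 [-3.19692076 -1.30140196  2.71261864]
F mean [-3.65 -1.39  2.18] F.n 3.39 0.49 21.85
```

```bash
python3 dif.py; python3 st.py
```

```text
[[272.2, 206.0], [270.7, 203.0], [270.9, 205.1], [269.3, 202.1], [269.2, 203.6], [267.7, 200.6]] [[270.1 204.4]]
     260 261 262 263 264 265 266 267 268 269 270 271 272 273 274 275 276 277 278 279
196  79  77  86 108 105  85  65  59  57  61  66  50   8   .   .   .   .   .   .   .
197  51  57  64  79 103  89  70  60  61  60  66  61  31   .   8  11   9   9   .   6
198  12  19  29  50  80  89  74  63  65  67  79  80  56  24  24  29  26  27  20  20
199   .   .   .  11  47  80  80  75  79  83  97  97  53  24  21  18  12  16  15  15
200   .   .   .   .  17  48  77  90 105 118 102  55  18   .   .   .   .   .   .   .
201   .   .   .   .   6  23  51  97 124 120  62   .   .   .   .   .   .   .   .   .
202   .   .   .   .  12  25  43  76 104  94  36  -5  -8   .   .   .   .   .   .   .
203   .   .   .  12  20  18  19  39  54  55  48   . -17   .   .   .   .   .   .   .
204   .   .  15  20  13   .   .   .   8  47  90  55   .   .   .   .   .   .   .   .
205   .  12  22  16   .   .   .   . -11  16  81  82  25   .   .   .   .   .   .   .
206   7  23  28  16  12   7  14  21  10  26  58  58  13 -17 -12   .   .   .   .   .
207  10  34  47  46  43  43  38  41  41  37  22  15  13   . -39 -15   .   .   .  -8
208  20  43  54  58  56  54  54  51  52  31   6   7   9  18 -26 -45 -12   .  -7 -35
209  23  46  54  54  50  49  51  50  50  29   .   .   .   .   . -35 -35 -14 -36 -67
210  22  47  57  52  51  51  47  47  47  34   5   .   .   .   . -14 -35 -41 -58 -41
211  12  38  48  51  49  49  48  47  50  43  28   7   .  -5 -15 -37 -60 -29 -12   .
q [ 0.248 -0.46   2.266  0.023  0.978 -0.089]
tool x [-0.3199  0.9474 -0.009 ] z [ 0.3351  0.1042 -0.9364]
tilt deg 20.535438785330467 lat -0.009 yaw 0.329
```

```bash
python3 -m handwheel '[[-0.16,-0.06,0.47,0,1],[0,0,0,0,1],[0.06,0.02,0.02,0,1]]'; python3 f.py; python3 -m handwheel '[[0.1,0.03,-0.27,0,1],[0.06,0.03,-0.2,0,1],[0,0,0,0,1],[0,0,0,0,1]]'; python3 plan.py; python3 f.py; python3 dif.py
```

```text
t: 22.38
tool_pos: [0.3998, 0.1574, 0.2862]
orientation: [1.686, 2.353, 0.42]
force: [-0.4, -0.1, -1.7]
opening: 0.0153
gripper_force: 30.0
F mean [-0.13  0.07 -0.95] F.n -0.86 0.38 22.625
t: 23.12
tool_pos: [0.4014, 0.158, 0.2816]
orientation: [1.687, 2.354, 0.419]
force: [-1.9, -0.9, 1.8]
opening: 0.0154
gripper_force: 30.0
height mm -2.6443471698138197 lateral up-slope 2.028065260619994 along line -0.03667452676346172
0.01 shift cm [-0.59 -0.2   1.12]
0.004 shift cm [-0.4  -0.13  0.56]
0 shift cm [-0.27 -0.09  0.18]
-0.004 shift cm [-0.14 -0.04 -0.2 ]
F.n 2.4388497252912766 [-1.91550165 -0.88402417  1.83153899]
F mean [-1.57 -0.9   2.73] F.n 3.17 0.48 23.375
[[272.6, 205.7], [271.0, 202.7], [271.2, 204.8], [269.7, 201.8], [269.5, 203.3], [268.0, 200.3]] [[270.1 204.4]]
     260 261 262 263 264 265 266 267 268 269 270 271 272 273 274 275 276 277 278 279
196  71  75  75  91 118  93  66  58  59  62  66  60  27   .   .   .   .   .   .   .
197  35  43  52  72 103  94  69  64  58  59  66  65  48   6   .  10   9   7   6   5
198   .   .  17  42  57  82  82  69  68  65  79  87  65  25  23 
[... 411 characters left out ...]
   .   .   .   .   .   .   .
204   .   .  12  16  12   .   .   .   5  37  86  79  21   .   .   .   .   .   .   .
205   .  11  21  16  13   7   .   . -14  -7  66  91  58  10   .   .   .   .   .   .
206   6  22  28  23  39  35  19  24  10  17  47  69  51  -9 -12   .   .   .   .   .
207  10  35  48  50  57  56  46  48  44  39  24  21  22 -23 -43 -14   .   .   .  -8
208  19  42  55  55  53  52  53  53  51  37  17   8   .  -5 -33 -45 -12   .  -7 -34
209  24  47  54  54  51  50  52  50  50  45  23   .   .   .  -5 -35 -35 -13 -34 -64
210  23  50  54  52  52  49  48  47  47  50  32   6   .   .   . -13 -35 -38 -50 -36
211  14  40  50  50  47  49  47  49  46  47  43  23   .  -5 -13 -33 -59 -24  -8   .
```

```bash
python3 -m handwheel '[[0,0,-0.05,0,1],[0,0,0,0,1],[0,0,0,0,1],[0,0,0,0,1]]'; python3 f.py; python3 st.py
```

```text
t: 24.02
tool_pos: [0.4014, 0.158, 0.281]
orientation: [1.686, 2.353, 0.419]
force: [0.2, -0.9, 3.7]
opening: 0.0154
gripper_force: 30.0
F mean [ 0.39 -0.7   4.09] F.n 3.79 0.23 24.275
q [ 0.248 -0.458  2.264  0.023  0.976 -0.089]
tool x [-0.3198  0.9474 -0.0091] z [ 0.3358  0.1044 -0.9361]
tilt deg 20.581626180529003 lat -0.0091 yaw 0.329
```

```bash
python3 -c "
from plant import job
print(job.close_job())"
```

```text
the job is handed in; nothing more can be done
None
```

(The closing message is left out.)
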